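Draw the bolt of a tool case

TASK

Unbolt the aluminium tool case: press the red spring catch down with one fingertip and keep it down while the other fingertip pushes the bolt's black thumb lug all the way back, away from the lid, until it stops. Then let go, so that the catch springs up again and holds the bolt back. Touch the case with the fingers only and lift nothing: leave the lid shut, and leave the padlock, the screw jar and the other things on the bench where they are.

Things in the scene. Friction and masses are not known exactly. Their poses are not given: they have to be found in the camera images.
- case: Aluminium tool case, fixed to the bench, 400 mm (x) by 460 mm (y) by 160 mm high. Origin: centre of its underside. Its x axis points from the robot's side to the hinges. The front 180 mm of its top (x from -200 to -20) is a fixed deck, 160 mm high; the rest is the lid. The bolt lies on the deck along the case's x axis, over y = -30, and shoots towards +x into a keeper on the lid.
- lock: Dark steel base plate of the bolt on the deck; its axes are parallel to the case's. Origin: on the deck, on the bolt's centre line (case x = -100, y = -30). Heights above the deck: bolt bar 16 mm (16 mm wide), two bolt guides at x = -50 and +66 21.5 mm (28 mm wide), keeper on the lid at x = +98 21 mm, two ears of the catch's pin (y = +30, x = -42 and +76) 26 mm.
- bolt_lug (a point): Middle of the top of the bolt's black thumb lug (yellow band): an upright plate on the bolt, 8 mm thick along the case's x, 26 mm wide along its y, from 16 to 47 mm above the deck. Bolted, it is at x = +32, y = 0 in the lock's frame; drawing the bolt takes it 34 mm towards -x, against about 2 N of friction. The lid side of the lug, over the bar, is free for a fingertip.
- catch_bar (a point): Middle of the top of the catch's red press bar, 80 mm long along the case's x, 34 mm wide, beside the bolt. Untouched: x = +32, y = +61 in the lock's frame, 36 mm above the deck, leaning up by 0.17 rad away from the bolt. It rocks about a pin along x at y = +30, 20 mm high; the middle sinks about 10 mm, taking 3 N to start, 9 N at full depth. Press anywhere along it; a fingertip may slide along it.
- bolt (a joint): Travel of the bolt in m: 0 bolted (nose in the lid's keeper), 0.034 fully drawn back, against its stop. The catch's tooth sits in a notch of the bolt and blocks it at 0, and drops into a second notch at 0.034 (1.5 mm of play).
- catch (a joint): Angle of the catch in rad: 0 sprung up (tooth in the notch), 0.34 fully pressed. The tooth is clear of the bolt above 0.15; let go half-way, it drags on the bolt at about 0.145. Springs back by itself.
- lid_keeper (a point): Middle of the top of the steel keeper on the lid's free edge, 21 mm above the deck, at x = +98, y = 0 in the lock's frame. The lid is hinged along the case's far (+x) edge and lies shut by its weight; this point rises if it is opened.
- padlock: Brass padlock lying on the deck, 46 by 36 by 22 mm with a 30 mm shackle, either side of the bolt, at least 90 mm from it. Origin: centre of its underside. A bystander.
- screw_jar: Clear jar with a black cap, 52 mm across, 62 mm high, standing on the deck on the other side of the bolt from the padlock. Origin: centre of its underside. A bystander.
- drill: Green and black cordless drill standing on its battery on the bench, about 200 mm high and 170 mm long. Origin: under its battery. A bystander.
- spray_can: Orange spray can on the bench, 60 mm across, 171 mm high. Origin: centre of its underside. A bystander.
- tape_measure: Yellow tape measure standing on the bench, 66 by 34 by 64 mm. Origin: centre of its underside. A bystander.
- hammer: Hammer lying on the bench. Origin: underside, along its handle. A bystander.
- spanner: Steel spanner lying on the bench. Origin: underside, at its middle. A bystander.

How it is judged:
On the way, in this order (a step that is already met when the one before it is completed fails the run):
1. the catch is pressed down by a finger, its tooth clear of the bolt (over 0.18 rad), with the bolt still home (value of joint catch above 0.18 rad and contact force between the fingers and catch above 0.5 N and value of joint bolt below 0.02 m), for 0.1 s.
2. the bolt is all the way back (over 31.5 mm) while a finger still holds the catch down (value of joint bolt above 0.0315 m and value of joint catch above 0.17 rad and contact force between the fingers and catch above 0.5 N), for 0.1 s.
At the end, for the whole second after the job is handed in: The bolt is fully drawn (over 31.5 of 34 mm) and at rest, the catch has sprung up again (under 0.05 rad) with its tooth in the second notch, the lid is shut (its edge within 5 mm), and each bystander is within 20 mm of where it stood (value of joint bolt above 0.0315 m and value of joint catch below 0.05 rad and velocity of joint bolt between -0.005 and 0.005 m/s and distance of lid_keeper from where it was at the start of the episode below 0.005 m and distance of each of screw_jar, padlock, drill, spray_can, tape_measure, hammer, spanner from where it was at the start of the episode below 0.02 m); the robot touches nothing.
It fails at once if the arm or the gripper's body, not the fingers, presses on the case or its bolt with over 5 N (contact force between the arm and case above 5 N).
It fails at once if the catch is let up onto the bolt in mid-stroke (value of joint bolt between 0.006 and 0.03 m and value of joint catch below 0.16 rad).
It fails at once if the lid is lifted by more than 10 mm at its edge (distance of lid_keeper from where it was at the start of the episode above 0.01 m).
It fails at once if a bystander is moved by more than 20 mm, lifted or tipped (distance of any of screw_jar, padlock, drill, spray_can, tape_measure, hammer, spanner from where it was at the start of the episode above 0.02 m or angle between any of screw_jar, padlock, drill, spray_can, tape_measure, hammer, spanner's own z axis and vertical above 0.3 rad).
It also fails if it takes over 45 s, if anything falls off the work surface, if the arm or the gripper's body presses on something with over 40 N, if the wrist force passes 120 N, or if a joint passes its speed limit or range.

ROBOT

A 6-joint arm with a two-finger parallel gripper is mounted at the origin on the work surface. World frame = base frame: x ahead of the robot, y to its left, z up, the work surface at z = 0. Lengths are in m, angles in rad, forces in N, time in s.
With the tool pointing down it reaches from about 0.35 to 0.775 m from the base axis. Payload 7.3 kg.
Tool frame: the origin (TCP) lies at the very end of the fingers, on their centre line; the grasp point (between the pads) lies 19 mm behind it (robot.pinch_z is the distance from the TCP to the grasp point, in m); z points along the fingers, y is the line along which they close (so a half turn about z gives the same grasp; the last joint's range is limited). The gripper opens to 92 mm and grips with 3 to 60 N. Pads are 19 mm wide; open, the fingers measure 130 mm over their backs; the gripper's body (75 mm by 190 mm) begins 47 mm behind the grasp point.
Start: joints at [-1.399, 0.342, 1.524, -0, 1.275, -0.146], TCP at [0.164, -0.499, 0.227] pointing down, gripper open.
Joint ranges: [-2.53, 2.53], [-0.77, 2.02], [0.04, 2.7], [-1, 4.14], [0.28, 2.66], [-3.11, 3.11]. Speed limits (rad/s): [2.57, 2.57, 3.14, 3.14, 3.14, 3.14].

INTERFACE

Orientations are given as [roll, pitch, yaw] about the fixed x, y, z axes, in that order (R = Rz(yaw) Ry(pitch) Rx(roll)).
In Python, from cell import robot gives the robot as it stands.
- The arm moves only by the tool move_arm, never from a script. Its argument "motion" is a list of rows, each a list of 6 numbers: the shift along the tool's x, y, z in units of 0.1 m (1.0 is 0.1 m), then the turn, a rotation vector about the tool's x, y, z in units of pi rad (1.0 is pi rad). In form: [[dx, dy, dz, rx, ry, rz], ...]. A call has 1 to 12 rows; each row is the pose to reach, as a shift and turn from the pose commanded when the call began, along the tool's axes at that moment, turning the shorter way round; what a row does not reach only later rows make up. A row lasts 1/8 s, in which the tool goes at most 62.5 mm and 10.7 degrees, less where a joint would pass 70% of its speed; a pose out of reach is approached as far as the arm can. A call with a number of a shift or a turn outside -1 to 1 is refused whole. A call with a gripper value outside its range is refused whole. "fingers" is the opening, from -1 (shut) to 1 (fully open), set as the call begins (left out, the last holds). The fingers move at their own pace and stop on an object; "newtons" is the grip in N (left out, the last holds). Time passes only in rows, so rows that repeat a pose let the fingers close. It gives the time, the measured TCP pose, the force, the opening and the grip force at its end, in the units of the state.
- robot.observe(): the state, without advancing time (a new reading comes with each control period).
- robot.read_camera(name): name is "side" or "top" or "wrist"; returns a dict with "image" (420x560x3 uint8, red, green, blue), "range_z" (420x560 float32, m along the optical axis (not along the pixel's ray), 0 where there is no reading), "vfov" (degrees; the focal length in pixels is half the picture's height over the tangent of half this angle, whatever the lens; pixels are square), "cx", "cy" (the principal point, pixels), "k1" (the pictures are not rectified: a ray, as slopes to the right and down, at radius r is drawn at 1 + k1 r^2 times it, then the intrinsics apply), "extrinsics" (4x4, takes a point from camera to world coordinates); the wrist camera has in their place "hand_eye" (4x4, takes a point from camera to tool coordinates, whose origin is the TCP and whose axes are the flange's). Camera axes: x right, y up, looking along -z (the intrinsics and any distortion apply to the point x, -y, -z); pixel columns grow to the right and rows downward; lengths in m; the calibration is good to about 2 mm. A picture is of the moment at which its call begins: read the wrist's pose just before it.
- robot.hand_in(): hands the job in; it is judged then, once.
The state is a dict: "time": time; "qpos": joint angles; "qvel": joint speeds; "joint_efforts": joint torques, N m; "tool_pos": TCP position; "tool_rot": TCP orientation; "contact_force": force on the tool from outside, world axes, zero at the start; "torque": the same for the moment, N m; "opening": finger opening in m; "grip_force": force on a finger pad.
Only numpy, scipy, OpenCV 4.12 (cv2) and the standard library are available. Lean on these libraries where they do the work, as an engineer would, in place of code of your own. Each camera call takes 0.05 s, during which the arm holds its last target. There are 200 camera calls.

## Working session

There is one attempt and no reset: what is moved stays moved. The work goes in short steps, Python scripts to look and compute and a tool call to move; the robot and the scene stay as the last step left them, time stands still between calls to the robot, and variables do not carry over. Pictures are saved under pics/ and viewed, at most 10 in all, crops included, and the job is handed in when it is done.

Besides the shell and the picture viewer there is one more tool, called after "Emit:" by a JSON object that holds its "op" and its "data", one argument or row to a line. move_arm: Moves the arm, as the interface text tells. Shifts and turns lie within -1 to 1; 1 stands for 0.1 m of shift or pi rad of turn. Its arguments: {"type":"object","properties":{"motion":{"type":"array"},"fingers":{"type":"number"},"newtons":{"type":"number"}},"required":["motion"]}

```bash
mkdir -p pics; ls; cat > h.py <<'E'
import numpy as np, cv2
from cell import robot
def K(c):
    h=c['image'].shape[0]; f=h/2/np.tan(np.radians(c['vfov'])/2); return f
def cloud(c,T):
    f=K(c); h,w=c['range_z'].shape
    u,v=np.meshgrid(np.arange(w),np.arange(h))
    M=np.array([[f,0,c['cx']],[0,f,c['cy']],[0,0,1.]])
    p=cv2.undistortPoints(np.stack([u,v],-1).reshape(-1,1,2).astype(np.float64),M,np.array([c['k1'],0,0,0,0.])).reshape(h,w,2)
    z=c['range_z'].astype(float)
    P=np.stack([p[...,0]*z,-p[...,1]*z,-z],-1)
    W=P@T[:3,:3].T+T[:3,3]; W[z<=0]=np.nan
    return W
def save(n,im): cv2.imwrite('pics/'+n,im[...,::-1])
E
python3 - <<'E'
from h import *
s=robot.observe(); print(s)
im=[]
for n in('top','side'):
    c=robot.read_camera(n); im.append(c['image']); np.savez(n+'.npz',**c); print(n,c['vfov'],c['k1'],c['cx'],c['cy'])
    save(n+'.png',c['image'])
E
```

```text
pics
{'time': 0.0, 'qpos': array([-1.39898061e+00,  3.42725798e-01,  1.52504235e+00,  4.32317252e-06,
        1.27541183e+00, -1.46003349e-01]), 'qvel': array([-3.01597056e-04,  2.75582013e-03,  1.64731709e-04,  9.80242917e-04,
       -2.16845619e-05,  2.78028001e-04]), 'joint_efforts': array([ 1.01067089e-03, -4.31244600e+01, -2.44223624e+01,  7.19759404e-02,
        5.60717296e-02, -1.18731950e-04]), 'tool_pos': array([ 0.16400776, -0.49827913,  0.22603454]), 'tool_rot': array([-3.14002282e+00, -2.35022046e-04,  3.17817621e-01]), 'contact_force': array([0.51519579, 0.63095694, 0.24646787]), 'torque': array([ 0.00758767, -0.03414843,  0.04290919]), 'grip_force': 0.0, 'opening': 0.09181351255513004}
top 49.7095528144101 0.013607203013663048 282.2132411897022 214.00065210374393
side 42.86308778397763 -0.15597472153556113 270.5834850202959 199.71177792881664
```

View pics/top.png

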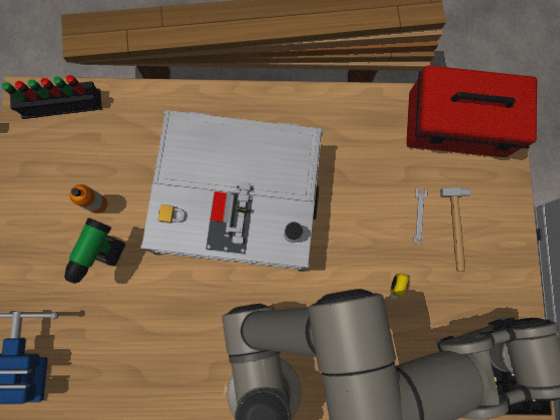

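View pics/side.png

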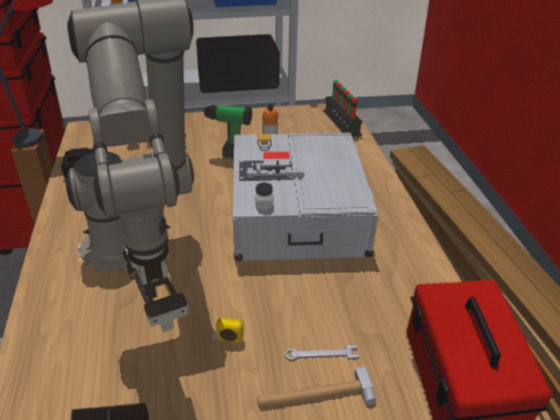

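The top view looks along world +x upwards and +y to the left. The red bar is at about (218,207), the lug at about (241,210), the padlock at (170,213) and the jar at (293,232). Next I'll measure the case pose.

```bash
python3 - <<'E'
from h import *
c=dict(np.load('top.npz')); W=cloud(c,c['extrinsics']); im=c['image'].astype(int)
box=np.zeros(W.shape[:2],bool); box[100:280,135:335]=1
m=box&(abs(W[...,2]-.16)<.008); P=W[m][:,:2]
r=cv2.minAreaRect((P*1000).astype(np.float32)); print('rect',r, np.median(W[m][:,2]))
red=box&(im[...,0]>150)&(im[...,1]<60)&(im[...,2]<60); Q=W[red]; print('red',len(Q),np.median(Q,0),cv2.minAreaRect((Q[:,:2]*1000).astype(np.float32)),np.nanpercentile(Q[:,2],[5,95]))
yel=box&(im[...,0]>120)&(im[...,2]<70)&(im[...,1]>90); v,u=np.where(yel)
for a in zip(u,v): 
    if a[0]>200: print(a,W[a[1],a[0]].round(3))
hi=box&(W[...,2]>.195)
v,u=np.where(hi)
for a in zip(u,v):
    if 225<a[0]<270: print('hi',a,W[a[1],a[0]].round(4))
# case axes prior
E
```

```text
rect ((575.443115234375, 87.27149963378906), (460.2532653808594, 407.4410400390625), 83.72257995605469) 0.16110486768204324
red 333 [nan nan nan] ((509.0012512207031, 125.89559936523438), (29.09983253479004, 77.68997955322266), 79.39302062988281) [0.19215774 0.20119537]
(np.int64(245), np.int64(110)) [ 0.87   0.073 -0.005]
(np.int64(249), np.int64(110)) [0.866 0.059 0.003]
(np.int64(232), np.int64(111)) [0.86  0.114 0.007]
(np.int64(235), np.int64(111)) [ 0.865  0.105 -0.005]
(np.int64(243), np.int64(111)) [0.863 0.079 0.001]
(np.int64(236), np.int64(112)) [0.86  0.101 0.001]
(np.int64(275), np.int64(121)) [ 0.833 -0.025 -0.004]
(np.int64(321), np.int64(144)) [ 0.754 -0.174  0.003]
(np.int64(323), np.int64(145)) [ 0.751 -0.18   0.002]
(np.int64(324), np.int64(145)) [ 0.753 -0.184 -0.003]
(np.int64(325), np.int64(145)) [ 0.752 -0.187  0.002]
(np.int64(326), np.int64(145)) [ 0.751 -0.19   0.002]
(np.int64(327), np.int64(145)) [ 0.751 -0.193  0.004]
(np.int64(328), np.int64(145)) [ 0.752 -0.197  0.001]
(np.int64(329), np.int64(145)) [ 0.753 -0.2   -0.002]
(np.int64(330), np.int64(145)) 
[... 3618 characters left out ...]
6 0.0596 0.209 ]
hi (np.int64(244), np.int64(209)) [0.4992 0.0571 0.206 ]
hi (np.int64(245), np.int64(209)) [0.4989 0.0544 0.2078]
hi (np.int64(246), np.int64(209)) [0.5007 0.0522 0.1986]
hi (np.int64(238), np.int64(210)) [0.4973 0.0734 0.2008]
hi (np.int64(239), np.int64(210)) [0.4973 0.0707 0.2009]
hi (np.int64(240), np.int64(210)) [0.4975 0.0681 0.1999]
hi (np.int64(241), np.int64(210)) [0.496  0.0649 0.2082]
hi (np.int64(242), np.int64(210)) [0.4966 0.0624 0.2051]
hi (np.int64(243), np.int64(210)) [0.4962 0.0596 0.2075]
hi (np.int64(244), np.int64(210)) [0.4966 0.0571 0.2056]
hi (np.int64(245), np.int64(210)) [0.4964 0.0544 0.2064]
hi (np.int64(226), np.int64(215)) [0.4841 0.1053 0.1974]
```

Emit:
{"op": "move_arm", "data": {
  "motion": [
    [0.4,-0.4,-0.8,0,0,0],
    [0.8,-0.7,-0.8,0,0,0],
    [0.8,-0.7,-0.8,0,0,0]
  ],
  "fingers": -0.087,
  "newtons": 40
}}

```text
time: 0.48
tool_pos: [0.2195, -0.4055, 0.3085]
tool_rot: [3.139, -0.0, 0.32]
contact_force: [-0.6, -1.2, -0.5]
opening: 0.0661
grip_force: 0.0
```

Emit:
{"op": "move_arm", "data": {
  "motion": [
    [0.45,-0.4,0,0,0,0],
    [0.9,-0.8,0,0,0,0],
    [0.9,-0.8,0,0,0,0]
  ]
}}

```text
time: 0.85
tool_pos: [0.2798, -0.3004, 0.3063]
tool_rot: [-3.141, -0.0, 0.323]
contact_force: [-0.2, -0.3, 0.5]
opening: 0.0424
grip_force: 0.0
```

Emit:
{"op": "move_arm", "data": {
  "motion": [
    [0.45,-0.4,0,0,0,0],
    [0.9,-0.8,0,0,0,0],
    [0.9,-0.8,0,0,0,0]
  ]
}}

```text
time: 1.23
tool_pos: [0.3403, -0.197, 0.3063]
tool_rot: [-3.141, 0.0, 0.323]
contact_force: [0.2, -0.1, 0.4]
opening: 0.0417
grip_force: 0.0
```

Emit:
{"op": "move_arm", "data": {
  "motion": [
    [0.45,-0.4,0,0,0,0],
    [0.9,-0.8,0,0,0,0],
    [0.9,-0.8,0,0,0,0]
  ]
}}

```text
time: 1.6
tool_pos: [0.4009, -0.0935, 0.3061]
tool_rot: [-3.141, 0.001, 0.322]
contact_force: [-0.4, -0.4, 0.4]
opening: 0.0417
grip_force: 0.0
```

Emit:
{"op": "move_arm", "data": {
  "motion": [
    [0.45,-0.4,0,0,0,0.05],
    [0.9,-0.8,0,0,0,0.1],
    [0.9,-0.8,0,0,0,0.136]
  ]
}}

```text
time: 1.98
tool_pos: [0.4614, 0.009, 0.3058]
tool_rot: [3.141, 0.001, -0.113]
contact_force: [0.5, 0.2, -0.1]
opening: 0.0418
grip_force: 0.0
```

Emit:
{"op": "move_arm", "data": {
  "motion": [
    [0.25,-0.45,0.1,0,0,0],
    [0.52,-0.91,0.3,0,0,0],
    [0.52,-0.91,0.3,0,0,0],
    [0.52,-0.91,0.3,0,0,0]
  ]
}}

```text
time: 2.48
tool_pos: [0.5221, 0.0918, 0.2761]
tool_rot: [3.14, 0.001, -0.111]
contact_force: [-1.3, -0.8, -0.0]
opening: 0.0421
grip_force: 0.0
```

```bash
python3 - <<'E'
from h import *
from scipy.spatial.transform import Rotation as R
s=robot.observe(); c=robot.read_camera('wrist'); np.savez('w1.npz',tp=s['tool_pos'],tr=s['tool_rot'],**c)
print(s['tool_pos'],s['tool_rot'],s['opening'])
T=np.eye(4);T[:3,:3]=R.from_euler('xyz',s['tool_rot']).as_matrix();T[:3,3]=s['tool_pos']
W=cloud(c,T@c['hand_eye']); im=c['image'].astype(int); save('w1.png',c['image'])
print(c['hand_eye'])
t=robot.read_camera('top'); save('t2.png',cv2.resize(t['image'][150:290,130:340],None,fx=3,fy=3))
red=(im[...,0]>130)&(im[...,1]<50)&(im[...,2]<50); Q=W[red]; Q=Q[~np.isnan(Q[:,0])]
if len(Q): print('red',len(Q),np.median(Q,0),cv2.minAreaRect((Q[:,:2]*1000).astype(np.float32)),np.percentile(Q[:,2],[5,95]))
h=(W[...,2]>.2)&(W[...,2]<.213)&(W[...,1]<.085)&(W[...,1]>.045); Q=W[h]; print('lug',len(Q),np.median(Q,0),cv2.minAreaRect((Q[:,:2]*1000).astype(np.float32)) if len(Q) else 0)
E
```

```text
[0.52209589 0.09177382 0.27607058] [ 3.14031662e+00  1.20096590e-03 -1.11222767e-01] 0.04213576089356927
[[-1.42154960e-04  9.62950735e-01  2.69677329e-01  7.23758958e-02]
 [ 9.99999817e-01 -2.18917121e-05  6.05299582e-04  3.25915688e-04]
 [ 5.88777376e-04  2.69677365e-01 -9.62950555e-01 -1.57501387e-01]
 [ 0.00000000e+00  0.00000000e+00  0.00000000e+00  1.00000000e+00]]
red 2086 [0.52101952 0.12478901 0.19585309] ((517.3034057617188, 123.84785461425781), (40.83954620361328, 84.96095275878906), 76.23629760742188) [0.1931854  0.19848111]
lug 354 [0.50570215 0.0665157  0.2058888 ] ((504.36639404296875, 65.37574768066406), (26.430702209472656, 8.925982475280762), 84.0306167602539)
```

View pics/w1.png

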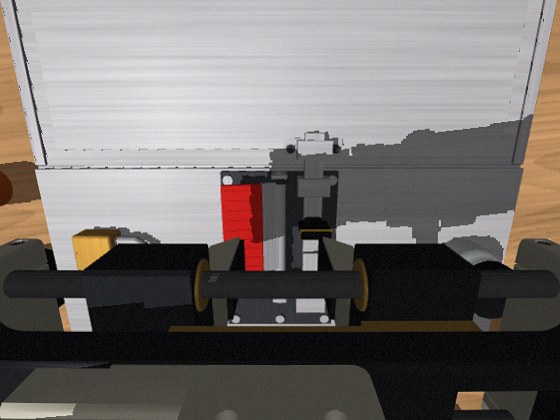

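The wrist view shows the lug (yellow band) at about (315,232) and the red bar at (243,225). The fingers straddle them as planned.

Emit:
{"op": "move_arm", "data": {
  "motion": [
    [0.025,-0.025,0.3,0,0,0],
    [0.025,-0.025,0.6,0,0,0],
    [0.025,-0.025,0.65,0,0,0],
    [0.025,-0.025,0.65,0,0,0]
  ]
}}

```text
time: 3.08
tool_pos: [0.5249, 0.0955, 0.2128]
tool_rot: [3.142, -0.001, -0.11]
contact_force: [0.3, -0.4, -0.2]
opening: 0.0419
grip_force: 0.0
```

```bash
python3 - <<'E'
from h import *
s=robot.observe(); print(s['tool_pos'],s['tool_rot'],s['opening'],s['contact_force'])
c=robot.read_camera('wrist'); d=robot.read_camera('side')
a=cv2.resize(c['image'][180:340,180:400],(770,560)); b=cv2.resize(d['image'][120:240,210:330],(600,600),interpolation=cv2.INTER_CUBIC)
save('w2.png',a); save('s2.png',b)
E
```

```text
[0.52493568 0.09547669 0.21278437] [ 3.14157437e+00 -1.44294410e-03 -1.10468799e-01] 0.04193860328663526 [ 0.30424694 -0.39557814 -0.22292881]
```

View pics/w2.png

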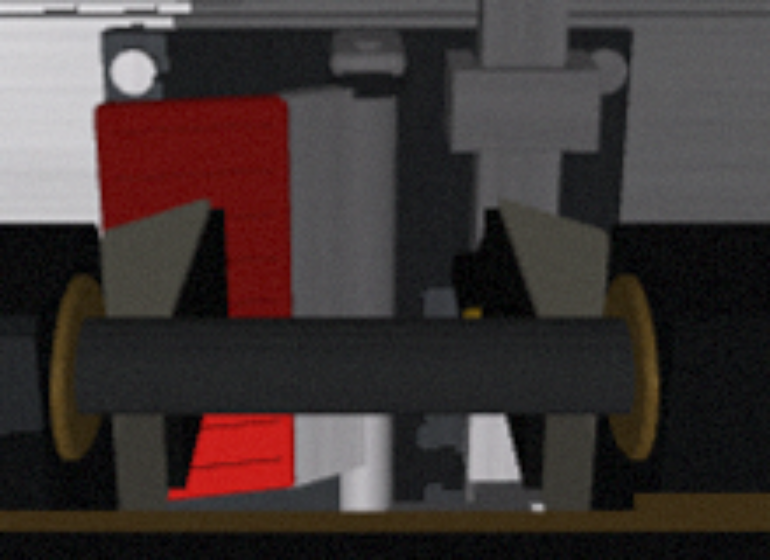

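View pics/s2.png

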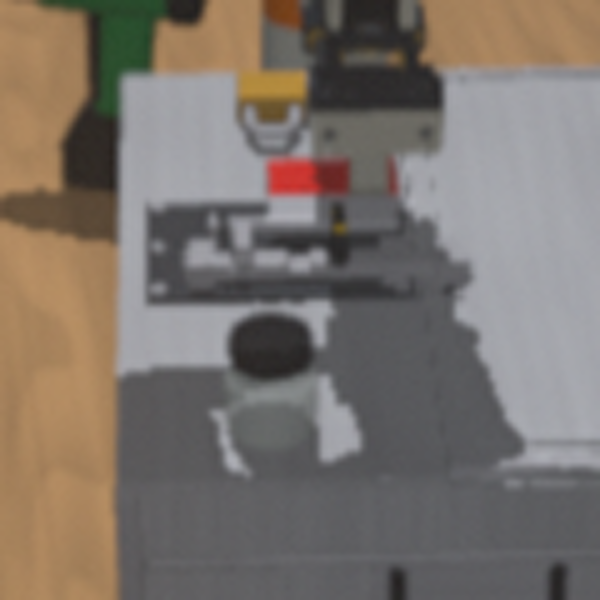

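The wrist crop shows the left fingertip over the red bar at about (190,215). The right one is over the bolt bar at (520,215), on the lid side of the lug, whose yellow band is at (470,312). Alignment is good, so I'll descend.

Emit:
{"op": "move_arm", "data": {
  "motion": [
    [0,0.01,0.06,0,0,0],
    [0,0.01,0.12,0,0,0],
    [0,0.01,0.12,0,0,0],
    [0,0.01,0.12,0,0,0]
  ]
}}

```text
time: 3.68
tool_pos: [0.5245, 0.0953, 0.1997]
tool_rot: [3.141, -0.0, -0.109]
contact_force: [0.1, 0.1, 0.4]
opening: 0.0424
grip_force: 0.0
```

Emit:
{"op": "move_arm", "data": {
  "motion": [
    [0,0,0.04,0,0,0],
    [0,0,0.08,0,0,0],
    [0,0,0.08,0,0,0],
    [0,0,0.08,0,0,0]
  ]
}}

```text
time: 4.18
tool_pos: [0.525, 0.0962, 0.1926]
tool_rot: [-3.14, -0.002, -0.109]
contact_force: [-1.1, 2.4, 6.8]
opening: 0.0416
grip_force: 3.2
```

Emit:
{"op": "move_arm", "data": {
  "motion": [
    [0,0.01,0.02,0,0,0],
    [0,0.01,0.04,0,0,0],
    [0,0.01,0.04,0,0,0],
    [0,0.01,0.04,0,0,0]
  ]
}}

```text
time: 4.68
tool_pos: [0.5253, 0.0962, 0.1894]
tool_rot: [-3.138, -0.003, -0.109]
contact_force: [-0.1, 7.4, 10.9]
opening: 0.0418
grip_force: 5.1
```

Emit:
{"op": "move_arm", "data": {
  "motion": [
    [0,0,0.01,0,0,0],
    [-0.03,0,0.01,0,0,0],
    [-0.06,0,0.01,0,0,0],
    [-0.09,0,0.01,0,0,0],
    [-0.12,0,0.01,0,0,0],
    [-0.12,0,0.01,0,0,0]
  ]
}}

```text
time: 5.42
tool_pos: [0.516, 0.0958, 0.1892]
tool_rot: [-3.14, -0.01, -0.11]
contact_force: [6.4, 0.3, 9.8]
opening: 0.0418
grip_force: 4.6
```

Emit:
{"op": "move_arm", "data": {
  "motion": [
    [-0.04,0,0,0,0,0],
    [-0.08,0,0,0,0,0],
    [-0.12,0,0,0,0,0],
    [-0.16,0,0,0,0,0],
    [-0.2,0,0,0,0,0],
    [-0.2,0,0,0,0,0]
  ]
}}

```text
time: 6.18
tool_pos: [0.4961, 0.098, 0.1892]
tool_rot: [-3.14, -0.01, -0.11]
contact_force: [6.1, 1.3, 9.9]
opening: 0.0418
grip_force: 4.7
```

Force is steady, so the bolt is sliding. About 9 mm more to the stop.

Emit:
{"op": "move_arm", "data": {
  "motion": [
    [-0.04,0,0,0,0,0],
    [-0.08,0,0,0,0,0],
    [-0.1,0,0,0,0,0],
    [-0.12,0,0,0,0,0],
    [-0.12,0,0,0,0,0],
    [-0.12,0,0,0,0,0]
  ]
}}

```text
time: 6.92
tool_pos: [0.4883, 0.0988, 0.1895]
tool_rot: [-3.139, -0.019, -0.109]
contact_force: [20.6, -0.0, 0.5]
opening: 0.0416
grip_force: 12.2
```

Emit:
{"op": "move_arm", "data": {
  "motion": [
    [-0.01,0,0.01,0,0,0],
    [-0.01,0,0.02,0,0,0],
    [-0.01,0,0.02,0,0,0]
  ]
}}

```text
time: 7.3
tool_pos: [0.4884, 0.0988, 0.1893]
tool_rot: [-3.139, -0.023, -0.109]
contact_force: [19.3, -1.2, 11.6]
opening: 0.042
grip_force: 12.6
```

```bash
python3 - <<'E'
from h import *
from scipy.spatial.transform import Rotation as R
c=robot.read_camera('side'); s=robot.observe(); print(s['tool_pos'],s['contact_force'])
save('s3.png',cv2.resize(c['image'][120:240,210:330],(600,600),interpolation=cv2.INTER_CUBIC))
E
```

```text
[0.48836496 0.09880712 0.18930431] [19.61239828 -1.54459613 11.76485582]
```

View pics/s3.png

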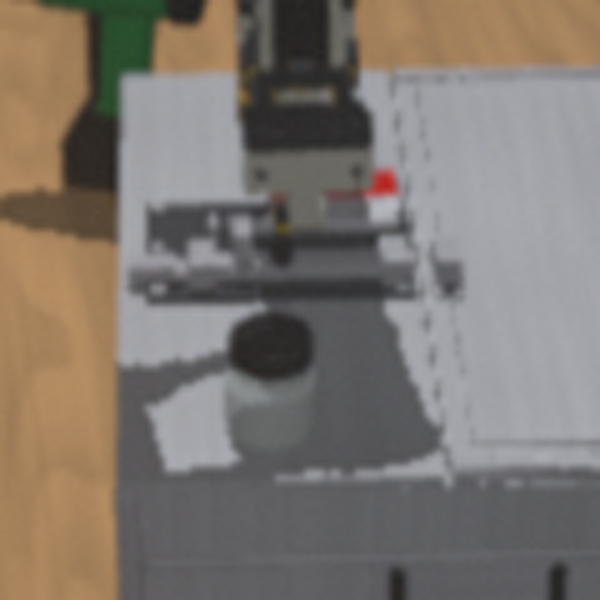

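The lug has gone from about (338,228) to (281,225), roughly 35 mm, and the bolt nose is clear of the keeper. I'll lift straight up with a light push so the catch springs up into the second notch.

Emit:
{"op": "move_arm", "data": {
  "motion": [
    [0.03,0,-0.04,0,0,0],
    [0.04,0,-0.08,0,0,0],
    [0.04,0,-0.13,0,0,0],
    [0.04,0,-0.15,0,0,0],
    [0.15,0,-0.15,0,0,0],
    [0.15,0,-0.3,0,0,0],
    [0.15,0,-0.6,0,0,0],
    [0.15,0,-0.9,0,0,0]
  ]
}}

```text
time: 8.35
tool_pos: [0.4943, 0.0975, 0.2751]
tool_rot: [3.141, 0.002, -0.11]
contact_force: [0.7, 1.4, 0.4]
opening: 0.0417
grip_force: 0.0
```

Emit:
{"op": "move_arm", "data": {
  "motion": [
    [0,0.3,-0.1,0,0,0],
    [0,0.7,-0.4,0,0,0],
    [0,1,-0.5,0,0,0],
    [0,1,-0.5,0,0,0]
  ]
}}

```text
time: 8.85
tool_pos: [0.4838, -0.0034, 0.3253]
tool_rot: [3.141, -0.001, -0.112]
contact_force: [-0.3, 1.1, -1.0]
opening: 0.0418
grip_force: 0.0
```

Emit:
{"op": "move_arm", "data": {
  "motion": [
    [-0.3,0.5,0,0,0,0],
    [-0.6,1,0,0,0,0],
    [-0.6,1,0,0,0,0]
  ]
}}

```text
time: 9.22
tool_pos: [0.4114, -0.0961, 0.3242]
tool_rot: [-3.142, 0.001, -0.114]
contact_force: [0.6, 0.1, -0.1]
opening: 0.0417
grip_force: 0.0
```

Emit:
{"op": "move_arm", "data": {
  "motion": [
    [-0.3,0.5,0,0,0,0],
    [-0.6,1,0,0,0,0],
    [-0.6,1,0,0,0,0],
    [-0.6,1,0,0,0,0]
  ]
}}

```text
time: 9.72
tool_pos: [0.3432, -0.1867, 0.3244]
tool_rot: [-3.14, 0.0, -0.109]
contact_force: [0.5, 0.1, -0.0]
opening: 0.0417
grip_force: 0.0
```

```bash
python3 - <<'E'
from h import *
s=robot.observe(); print(s['tool_pos'],s['contact_force'],np.abs(s['qvel']).max())
c=robot.read_camera('top'); W=cloud(c,c['extrinsics']); im=c['image'].astype(int)
box=np.zeros(W.shape[:2],bool); box[185:240,205:260]=1
h=box&(W[...,2]>.2)&(W[...,2]<.215)&(W[...,1]<.09)&(W[...,1]>.04);Q=W[h]; print('lug',len(Q),np.median(Q,0))
red=box&(im[...,0]>130)&(im[...,1]<60)&(im[...,2]<60); Q=W[red];Q=Q[~np.isnan(Q[:,0])]; print('red',np.percentile(Q[:,2],[5,50,95]))
save('t3.png',cv2.resize(c['image'][90:290,130:340],None,fx=2.8,fy=2.8))
E
```

```text
[ 0.34315674 -0.18672795  0.32441007] [ 0.4727725   0.11926725 -0.02763733] 0.029921656939326295
lug 33 [0.46688891 0.06976228 0.20584588]
red [0.19196195 0.1962589  0.20097737]
```

View pics/t3.png

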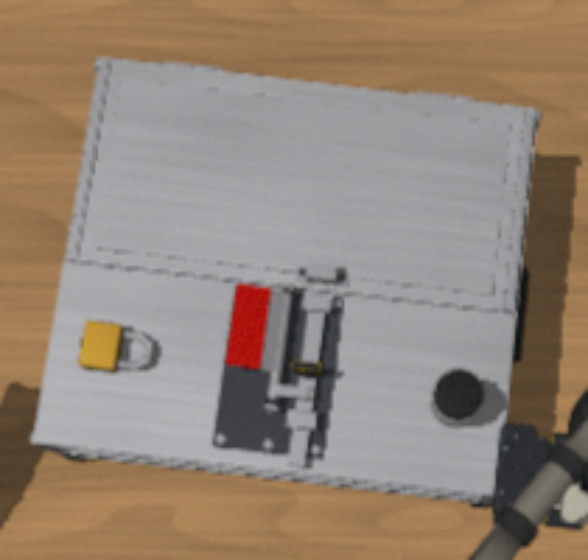

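The picture shows the bolt drawn, with the lug at about (307,368) and 35 mm back. The red bar at (248,325) is up at its original height. The lid is shut, and the padlock and jar haven't moved.

```bash
python3 -c "
from cell import robot
print(robot.hand_in())"
```

```text
the job is handed in; nothing more can be done
None
```

I handed the job in at about 10 s of the 45 s allowed; no verdict came back. In the last camera check the bolt was back about 35 mm, the catch had sprung up to its original height, the lid was shut, and the padlock and jar had not moved.

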